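Clamp a denture cast in the drilling jig

TASK

Get the cream denture cast ready for drilling: slide it along the jig's channel until you feel it come fully home against the brass stop, with the clamp still open. Then push the red handle of the toggle clamp all the way down over centre, so that it stays locked by itself with the rubber pad pressing on the cast and the cast still home. Leave the other things on the bench where they are.

Things in the scene. Friction and masses are not known exactly. Their poses are not given: they have to be found in the camera images.
- jig: Aluminium jig plate lying flat, fixed to the bench; place and yaw vary. Origin at bench level on the channel's centreline, 6 mm ahead of where the pad comes down. x: along the channel to the stop; y: from channel to clamp; z up. Plate: x -125..75, y -55..135, top at z 12 mm. Two dark rails (8 mm high, x -105..45) leave a channel 64 mm wide (y -32..32), open at its -x end.
- stop_face (a point): Middle of the face, 8 mm above the plate, of the fixed brass stop block which the cast must bear on; block 50 mm wide, 16 high, 16 thick, across the channel. Axes as the jig's: x points from the cast into the stop. It is set anew each time, x 21..33 mm in the jig's frame.
- cast_center (a point): Centre of the stone base of the loose cream denture cast: 54 mm long (x, along the channel), 58 wide (y), 20 high, underside on the plate, 10 mm below this point. x points to the stop; the front face is 27 mm ahead, the flat rear face 27 mm behind. A horseshoe of white teeth rises 9 mm above its flat top. 0.11 to 0.22 kg, slides with under 3 N. Starts 24 to 66 mm short of the stop.
- cast: The same cream cast as a body; origin at the middle of its underside, axes as cast_center.
- clamp_foot (a point): Middle of the foot of the steel toggle clamp, on the plate's top at x -6, y 92 mm of the jig, axes as the jig's. Its bracket is 32 mm wide (x), 54 long (y), 60 high. The arm pivots 48 mm above and 17 mm to -y of this point: open, it stands nearly upright, to 140 mm above the plate; closed, it lies level, 75 mm out to -y over the channel.
- handle_pivot (a point): Pivot of the clamp's handle, 62 mm above the bench, at x -6, y 110 mm of the jig; fixed to the jig, axes as the jig's. The handle swings in this point's y-z plane, its free end towards +y and up.
- clamp_handle (a joint): Handle angle, rad: 0 fully open, growing as it is pushed down; the handle stands (1.25 minus this) above the level. Starts 0 to 0.1. Friction of 0.11 N m holds it where left. With the cast under the pad it stiffens from about 0.83 (to about 0.5 N m), passes dead centre at 1.15, then snaps to its stop at 1.25 and stays locked; let go short of centre it may spring back.
- handle_grip (a point): Point on the centreline of the handle's red round grip, 85 mm from the pivot. The grip is 20 mm in diameter, 30 to 115 mm from the pivot. The point's y points along the handle to its free end; z is square to it, out of the upper side that is pushed.
- clamp_pad: The clamp's round black rubber pad, 17 mm across, 12 thick, on a sprung spindle at the end of the arm, which is linked to the handle and comes down with it. Origin on the arm's centreline; the pad's face is about 36 mm from it, towards the body's -z.
- spare_cast: blue-grey spare plaster cast, 54 x 58 x 29 mm; origin under its middle. A bystander.
- mixing_bowl: green mixing bowl, 116 across, 75 high mm; origin under its middle. A bystander.
- liquid_bottle: amber bottle, 56 across, 140 high mm; origin under its middle. A bystander.
- powder_jar: white jar with blue cap, 68 across, 80 high mm; origin under its middle. A bystander.
- bench_brush: wooden bench brush lying down beside the jig. A bystander.
- wax_knife: wax knife, dark wooden handle and steel blade, 180 mm long, lying down. A bystander.
Mind the look-alikes: they are no part of the job. Several things have the shape of the cast; the one meant has the colours described above.

How it is judged:
By the outcome, as a careful person would: the job done as asked, in the order asked, and still so for the second after the job is handed in, with the robot touching nothing.
It also fails if it takes over 48 s, if anything falls off the work surface, if the arm or the gripper's body presses on something with over 40 N, if the wrist force passes 120 N, or if a joint passes its speed limit or range.

ROBOT

A 6-joint arm with a two-finger parallel gripper is mounted at the origin on the work surface. World frame = base frame: x ahead of the robot, y to its left, z up, the work surface at z = 0. Lengths are in m, angles in rad, forces in N, time in s.
With the tool pointing down it reaches from about 0.35 to 0.725 m from the base axis. Payload 6 kg.
Tool frame: the origin (TCP) lies midway between the tips of the shut fingers; the grasp point (between the pads) lies 19 mm behind it; z points along the fingers, y is the line along which they close (so a half turn about z gives the same grasp; the last joint's range is limited). The gripper opens to 85 mm and grips with 20 to 120 N. Pads are 22 mm wide; open, the fingers measure 114 mm over their backs; the gripper's body (76 mm by 85 mm) begins 54 mm behind the grasp point. The pads swing forward as they close: fully open they stand 13 mm farther back than shut.
Start: joints at [-0.954, 0.04, 0.085, 0, -1.615, -0.334], TCP at [0.167, -0.576, 0.231] pointing down, gripper open.
Joint ranges: [-2.56, 2.56], [-1.29, 2.01], [-1.08, 1.49], [-3.29, 1.98], [-2.81, -0.18], [-2.99, 2.99]. Speed limits (rad/s): [2.57, 2.57, 3.01, 3.14, 3.14, 3.14].

INTERFACE

Orientations are given as a unit quaternion [w, x, y, z].
In Python, from cell import * gives the robot as it stands.
- The arm moves only by the tool arm_command, never from a script. Its argument "targets" is a list of rows, each an object with "dp": the shift along the tool's x, y, z in cm, a list of three; "dr": the turn, a rotation vector about the tool's x, y, z in degrees, a list of three; "grip": the opening, from 0 (shut) to 1 (fully open). In form: [{"dp": [dx, dy, dz], "dr": [wx, wy, wz], "grip": grip}, ...]. A call has 1 to 12 rows; each row shifts and turns the commanded pose from where the row before left it, along the tool's axes as they then stand; what a row does not reach is not made up. A row lasts 1/10 s, in which the tool goes at most 50 mm and 8.59 degrees, less where a joint would pass 70% of its speed; a pose out of reach is approached as far as the arm can. A call is refused whole if a number of a shift passes 5 or a number of a turn 8.59, either way. A call with a gripper value outside its range is refused whole. The fingers move at their own pace and stop on an object; the grip force is fixed at half the most. Time passes only in rows, so rows that do not move let the fingers close. It gives the time, the measured TCP pose, the force, the opening and the grip force at its end, in the units of the state.
- observe(): the state, without advancing time (a new reading comes with each control period).
- grab_frame(name): name is "side" or "top"; returns the picture (480x640x3 uint8, red, green, blue); there is no depth.
- camera_model(name): a dict with "vertical_fov" (degrees; the focal length in pixels is half the picture's height over the tangent of half this angle, whatever the lens; pixels are square), "cx", "cy" (the principal point, pixels), "k1" (the pictures are not rectified: a ray, as slopes to the right and down, at radius r is drawn at 1 + k1 r^2 times it, then the intrinsics apply), "R" (3x3) and "t" (3): a world point X has camera coordinates R X + t. Camera axes: x right, y down, z forward; pixel columns grow to the right and rows downward; lengths in m; the calibration is good to about 2 mm. A picture is of the moment at which its call begins. camera_model takes no time and is no camera call.
- close_job(): hands the job in; it is judged then, once.
Trained networks look in the newest picture that a camera, given by its name, has taken for a name from the list of things; names that differ only in an ending like _2 or _b are one class to them, and where a whole thing is asked for, a point or a joint stands for the part that bears it (a point fixed in the world has none). Each returns a list of dicts, best first, with "score" (0 to 1); they miss things now and then, are a little off and sometimes report something else, mostly with a low value. They report only what shows in the picture. A call takes as long as a camera call. They do not tell look-alikes from the thing itself.
- outline_of(thing, camera): "region" (480x640 bool, what is visible of it) and "box" ([left, top, right, bottom] as shares, 0 to 1, of the picture: columns of its width, rows of its height, round what is visible of it).
- place_of(thing, camera): "location" ([column, row] as shares, 0 to 1, of the picture: columns of its width, rows of its height: a listed point, or the origin of a listed thing).
The state is a dict: "time_s": time; "qpos": joint angles; "joint_velocities": joint speeds; "effort": joint torques, N m; "position": TCP position; "eef_rot": TCP orientation; "wrist_force": force on the tool from outside, world axes, zero at the start; "ft_torque": the same for the moment, N m; "gripper_width": finger opening in m; "gripper_force": force on a finger pad.
Only numpy, scipy, OpenCV 4.12 (cv2) and the standard library are available. Lean on these libraries where they do the work, as an engineer would, in place of code of your own. Each camera call takes 0.05 s, during which the arm holds its last target. There are 200 camera calls.

## Working session

There is one attempt and no reset: what is moved stays moved. The work goes in short steps, Python scripts to look and compute and a tool call to move; the robot and the scene stay as the last step left them, time stands still between calls to the robot, and variables do not carry over. Pictures are saved under pics/ and viewed, at most 10 in all, crops included, and the job is handed in when it is done.

Besides the shell and the picture viewer there is one more tool, called after "Request:" as name([rows], argument=value, ...), one row to a line, values as JSON. arm_command: Moves the arm, as the interface text tells. Its arguments: {"type":"object","properties":{"targets":{"type":"array"}},"required":["targets"]}

```bash
mkdir -p pics; cat > h.py <<'E'
from cell import *
import numpy as np, cv2
def save(n,f): cv2.imwrite(f'pics/{f}.png',cv2.cvtColor(grab_frame(n),cv2.COLOR_RGB2BGR))
def K(n):
    m=camera_model(n); f=240/np.tan(np.radians(m['vertical_fov'])/2)
    return m,f,np.array(m['R']),np.array(m['t'])
def proj(n,X):
    m,f,R,t=K(n); c=(R@np.asarray(X,float).reshape(-1,3).T).T+t
    s=c[:,:2]/c[:,2:]; s=s*(1+m['k1']*(s**2).sum(1,keepdims=True))
    return s*f+[m['cx'],m['cy']]
def ray(n,px):
    m,f,R,t=K(n); d=(np.array(px)-[m['cx'],m['cy']])/f; s=d.copy()
    for _ in range(20): s=d/(1+m['k1']*(s@s))
    return -R.T@t, R.T@np.r_[s,1]
def atz(n,px,z):
    o,d=ray(n,px); return o+d*(z-o[2])/d[2]
E
cat > a.py <<'E'
from h import *
for n in('side','top'):
    save(n,n+'0')
    m=camera_model(n);print(n,m['vertical_fov'],m['k1'],ray(n,(320,240)))
    for th in('jig','stop_face','cast_center','clamp_foot','handle_pivot','handle_grip','clamp_pad','cast'):
        r=place_of(th,n)
        print(th,[(np.round(np.array(x['location'])*[640,480],1),round(x['score'],2)) for x in r[:3]])
print(observe())
E
python3 a.py
```

```text
side 55.99340457642231 -0.08610685576280125 (array([0.21562274, 0.65943879, 0.98681937]), array([ 0.27670401, -0.56227618, -0.77952577]))
jig [(array([336. , 246.9]), 0.63)]
stop_face [(array([322.5, 242.7]), 0.51)]
cast_center [(array([386.5, 203.5]), 0.95), (array([428.7, 237.9]), 0.94), (array([348.2, 244.8]), 0.84)]
clamp_foot [(array([326.3, 274.5]), 0.59)]
handle_pivot [(array([327.2, 270.3]), 0.95)]
handle_grip [(array([323.3, 259.3]), 0.59)]
clamp_pad [(array([329.8, 234.2]), 0.53)]
cast [(array([430.4, 244.5]), 0.67), (array([385. , 207.2]), 0.67)]
top 46.09995330514437 -0.07568060876487044 (array([0.28360732, 0.05681559, 1.52249255]), array([ 0.17734123, -0.00958152, -0.98417235]))
jig [(array([352.7, 253.1]), 0.96), (array([349.6, 238.7]), 0.58)]
stop_face [(array([349.7, 241.6]), 0.61)]
cast_center [(array([411.8, 340.8]), 0.97), (array([356.4, 265.4]), 0.63), (array([435.4, 280.6]), 0.58)]
clamp_foot [(array([319.7, 265.9]), 0.71), (array([299.9, 260.8]), 0.65), (array([371.2, 173.7]), 0.31)]
handle_pivot [(array([315.5, 261.8]), 0.85), (array([321., 263.]), 0.73), (arra
[... 223 characters left out ...]
.9, 'qpos': array([-9.54302081e-01,  4.01820528e-02,  8.47996648e-02, -1.49100932e-05,
       -1.61548772e+00, -3.33701373e-01]), 'joint_velocities': array([-0.00137422, -0.00030153,  0.00067378, -0.00194771, -0.00053664,
        0.00219219]), 'effort': array([-5.63518352e-04, -3.67921293e+01,  3.47447884e+01,  6.93311110e+00,
       -8.36362779e-04, -6.99335629e-07]), 'position': array([ 0.16744149, -0.57614073,  0.23126827]), 'eef_rot': array([-1.02513023e-05, -1.40926082e-01,  9.90020120e-01,  3.62104161e-05]), 'wrist_force': array([ 0.24337104, -0.83520731,  0.64571331]), 'ft_torque': array([0.01736022, 0.02431843, 0.00013736]), 'gripper_force': 0.0, 'gripper_width': 0.08506706325335461}
```

View pics/top0.png

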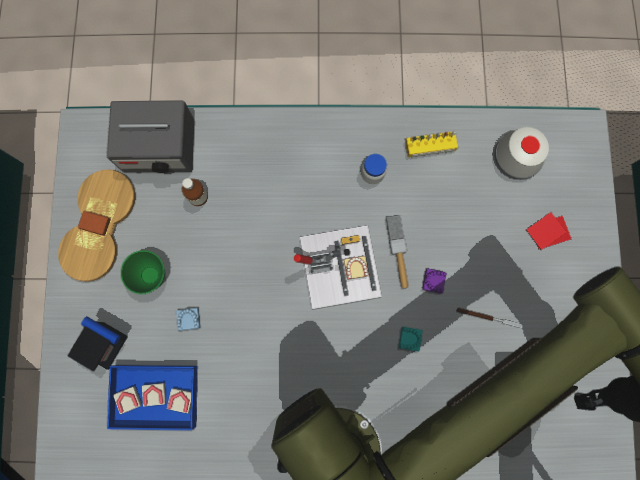

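View pics/side0.png

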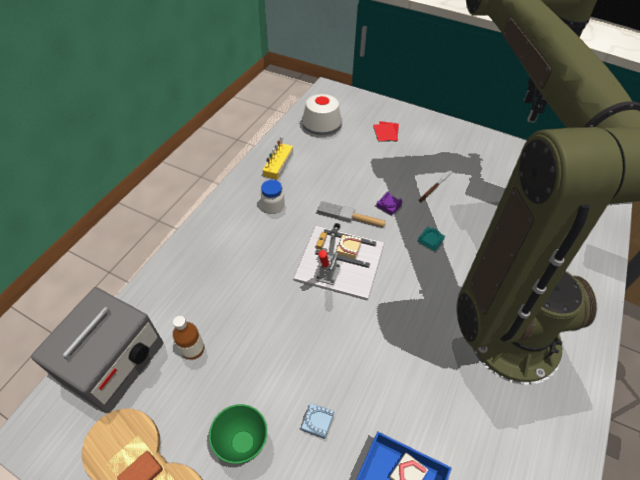

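```bash
python3 -c "
import cv2
a=cv2.imread('pics/top0.png')[190:310,260:460];b=cv2.imread('pics/side0.png')[170:330,240:460]
cv2.imwrite('pics/topc.png',cv2.resize(a,None,fx=4,fy=4,interpolation=cv2.INTER_CUBIC));cv2.imwrite('pics/sidec.png',cv2.resize(b,None,fx=3.5,fy=3.5,interpolation=cv2.INTER_CUBIC))"
```

```text
(no output)
```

View pics/topc.png

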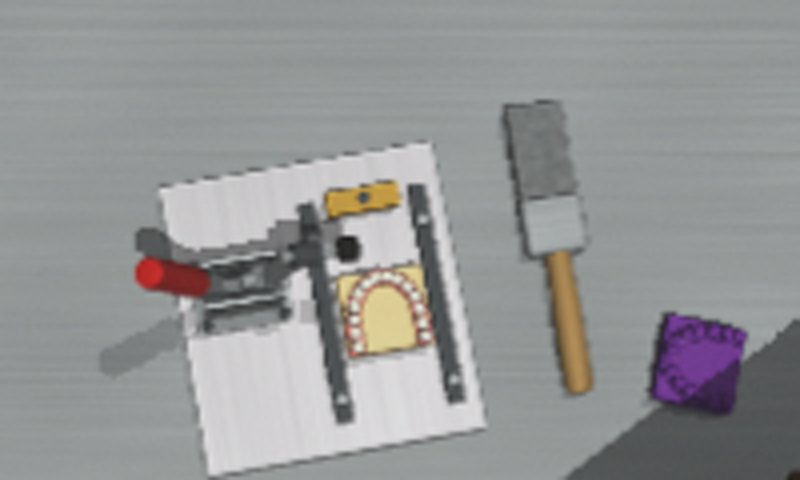

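View pics/sidec.png

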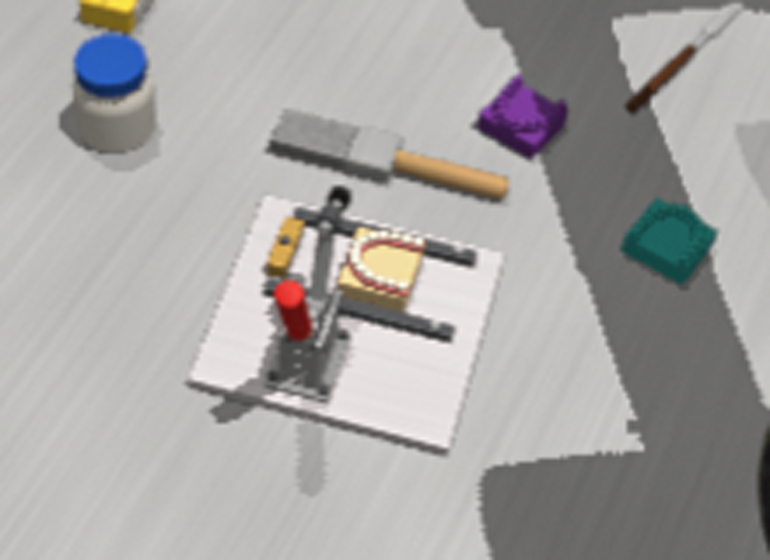

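The cream cast in the channel is at top (355,268) and side (348,245). The look-alikes are purple at top (434,281), teal (411,340), blue-grey (188,319) and the three in the blue tray (~150,397). Only the one in the channel is cream with white teeth, and the crop confirms it. The stop is at top (351,240), and the handle's red end is at about (298,258).

```bash
cat > b.py <<'E'
from h import *
from scipy.optimize import least_squares
T=np.array([(160,185),(433,142),(486,428),(210,476)])/4+[260,190]-.4
S=np.array([(190,382),(265,197),(501,253),(447,450)])/3.5+[240,170]-.4
P=np.array([(75,135),(75,-55),(-125,-55),(-125,135)])/1000
def w(p,q):
    c,s=np.cos(p[2]),np.sin(p[2]);q=np.atleast_2d(q)
    return np.c_[q[:,0]*c-q[:,1]*s+p[0],q[:,0]*s+q[:,1]*c+p[1],q[:,2]]
Q=np.c_[P,np.full(4,.012)]
for sub in([0],[1],[0,1]):
    f=lambda p:np.concatenate([(proj(('top','side')[i],w(p,Q))-(T,S)[i]).ravel() for i in sub])
    r=least_squares(f,[.5,0,.2]); print(sub,r.x,np.round(r.fun,1))
p=r.x; np.save('jig.npy',p)
def inv(X): 
    d=X[:2]-p[:2];c,s=np.cos(p[2]),np.sin(p[2]);return np.round(1000*np.array([c*d[0]+s*d[1],-s*d[0]+c*d[1]]),1)
for nm,z,pts in(('cast',.032,[(350,357),(432,347),(340,275),(424,265)]),('stop top front',.028,[(329,216),(400,207)]),('rails',.02,[(345,421),(457,402),(307,205),(416,186)])):
    print(nm,[inv(atz('top',np.array(q)/4+[260,190]-.4,z)) for q in pts])
for nm,z,pts in(('cast S',.032,[(337,284),(408,303),(356,229),(424,240)]),('stop S front',.028,[(290,272),(304,224)])):
    print(nm,[inv(atz('side',np.array(q)/3.5+[240,170]-.4,z)) for q in pts])
for th,n in(('cast_center','top'),('cast_center','side'),('stop_face','top'),('stop_face','side')):
    z={'cast_center':.022,'stop_face':.020}[th]
    print(th,n,[inv(atz(n,np.array(x['location'])*[640,480],z)) for x in place_of(th,n)[:3]])
# handle grip: fit angle
for n in('top','side'):
    for th in(0,.05,.1):
        e=1.25-th;print(n,th,proj(n,w(p,[(-.006,.11,.062),(-.006,.11+.115*np.cos(e),.062+.115*np.sin(e))])).round(1).tolist())
E
python3 b.py
```

```text
[0] [ 0.51524821 -0.04760339  0.16617402] [-0.1  0.2  0.2 -0.4  0.4  0.2 -0.5  0.1]
[1] [ 0.51544645 -0.04288715  0.1804353 ] [-0.9 -0.1 -0.6 -0.3  0.8  0.2  0.7  0.1]
[0, 1] [ 0.5154564  -0.04564047  0.17260026] [-0.9  0.4 -0.7 -0.6 -0.1 -0.1 -0.9  0.3 -0.7 -1.2  0.  -1.1  1.3 -0.2
  0.6 -0.6]
cast [array([-64.4,  27.6]), array([-67.2, -27.3]), array([-9.1, 24.2]), array([-12.1, -32.4])]
stop top front [array([32.2, 24. ]), array([ 30. , -24.3])]
rails [array([-104.8,   37.8]), array([-105.3,  -38.2]), array([43.5, 36.7]), array([ 43.6, -38.5])]
cast S [array([-9.9, 31.5]), array([-66. ,  32.4]), array([ -9.1, -25.2]), array([-62.6, -30.9])]
stop S front [array([28.4, 28.4]), array([ 32. , -20.8])]
cast_center top [array([-254.6, -111.6]), array([-32. ,  -4.4]), array([-109.3, -205.9])]
cast_center side [array([-101.9, -190.2]), array([-241.7,  -98.5]), array([-34.6,  -5.9])]
stop_face top [array([35.3,  1.4])]
stop_face side [array([34.7,  7.1])]
top 0 [[312.7, 261.1], [297.8, 257.4]]
top 0.05 [[312.7, 261.1], [295.7, 257.9]]
top 0.1 [[312.7, 261.1], [293.5, 258.4]]
side 0 [[326.3, 266.7], [322.8, 251.3]]
side 0.05 [[326.3, 266.7], [322.1, 253.6]]
side 0.1 [[326.3, 266.7], [321.4, 256.0]]
```

Request:
arm_command([
  {"dp": [-3.2,3.5,0],"dr": [0,0,0],"grip": 0},
  {"dp": [-3.2,3.5,0],"dr": [0,0,0],"grip": 0},
  {"dp": [-3.2,3.5,0],"dr": [0,0,0],"grip": 0},
  {"dp": [-3.2,3.5,0],"dr": [0,0,0],"grip": 0},
  {"dp": [-3.2,3.5,0],"dr": [0,0,0],"grip": 0},
  {"dp": [-3.2,3.5,0],"dr": [0,0,0],"grip": 0},
  {"dp": [-3.2,3.5,0],"dr": [0,0,0],"grip": 0},
  {"dp": [-3.2,3.5,0],"dr": [0,0,0],"grip": 0},
  {"dp": [-3.2,3.5,0],"dr": [0,0,0],"grip": 0},
  {"dp": [-3.2,3.5,0],"dr": [0,0,0],"grip": 0},
  {"dp": [-3.2,3.5,0],"dr": [0,0,0],"grip": 0},
  {"dp": [-3.2,3.5,0],"dr": [0,0,0],"grip": 0},
])

```text
time_s: 2.3
position: [0.4194, -0.0636, 0.2319]
eef_rot: [0.001, -0.141, 0.99, 0.0]
wrist_force: [0.6, -0.4, 0.5]
gripper_width: 0.0002
gripper_force: 0.0
```

Request:
arm_command([
  {"dp": [0,0,0],"dr": [0,0,6.3],"grip": 0},
  {"dp": [0,0,0],"dr": [0,-8.4,0],"grip": 0},
  {"dp": [0,0,0],"dr": [0,-8.4,0],"grip": 0},
  {"dp": [0,0,0],"dr": [0,-8.4,0],"grip": 0},
  {"dp": [0,0,0],"dr": [0,0,0],"grip": 0},
])

```text
time_s: 2.8
position: [0.4164, -0.0665, 0.233]
eef_rot: [0.224, -0.084, 0.971, 0.021]
wrist_force: [1.6, -0.5, 0.5]
gripper_width: -0.0004
gripper_force: 0.0
```

```bash
cat > d.py <<'E'
import sys
from h import *
from scipy.spatial.transform import Rotation as Ro
p=np.load('jig.npy');s=observe()
R=Ro.from_quat(np.roll(s['eef_rot'],-1)).as_matrix()
J=Ro.from_euler('z',p[2]).as_matrix();o=np.r_[p[:2],0]
print('t',s['time_s'],'jig mm',(1000*J.T@(s['position']-o)).round(1),'F jig',(J.T@s['wrist_force']).round(1))
print('tool axes in jig\n',(J.T@R).round(3))
for a in sys.argv[1:]:
    t=o+J@np.array(eval(a))/1000;print(a,'dp cm',(100*R.T@(t-s['position'])).round(2))
E
python3 d.py "(-97,0,70)" "(-97,0,20)" "(-80,0,20)" "(-30,0,20)"
```

```text
t 2.8 jig mm [-101.2   -3.6  233. ] F jig [ 1.5 -0.7  0.5]
tool axes in jig
 [[-0.898 -0.001  0.439]
 [ 0.     1.     0.003]
 [-0.439  0.003 -0.898]]
(-97,0,70) dp cm [ 6.78  0.31 14.83]
(-97,0,20) dp cm [ 8.98  0.3  19.32]
(-80,0,20) dp cm [ 7.45  0.29 20.07]
(-30,0,20) dp cm [ 2.96  0.29 22.26]
```

Request:
arm_command([
  {"dp": [1.5,0.05,3.2],"dr": [0,0,0],"grip": 0},
  {"dp": [1.5,0.05,3.2],"dr": [0,0,0],"grip": 0},
  {"dp": [1.5,0.05,3.2],"dr": [0,0,0],"grip": 0},
  {"dp": [1.5,0.05,3.2],"dr": [0,0,0],"grip": 0},
  {"dp": [1.5,0.05,3.2],"dr": [0,0,0],"grip": 0},
  {"dp": [1.5,0.05,3.2],"dr": [0,0,0],"grip": 0},
  {"dp": [0,0,0],"dr": [0,0,0],"grip": 0},
])

```text
time_s: 3.5
position: [0.4237, -0.0657, 0.0212]
eef_rot: [0.212, -0.084, 0.973, 0.021]
wrist_force: [-1.3, 0.1, -0.2]
gripper_width: -0.0
gripper_force: 0.0
```

```bash
cat > e.py <<'E'
from h import *
import sys
n=sys.argv[1]
a=cv2.cvtColor(grab_frame('top'),cv2.COLOR_RGB2BGR)[190:310,270:410];b=cv2.cvtColor(grab_frame('side'),cv2.COLOR_RGB2BGR)[190:310,270:410]
cv2.imwrite(f'pics/{n}.png',cv2.resize(np.hstack([a,b]),(800,343),interpolation=cv2.INTER_CUBIC))
E
python3 e.py d1; python3 d.py "(-97,0,20)" "(-40,0,20)"
```

```text
t 3.6 jig mm [-93.7  -4.4  22.9] F jig [-0.2  0.4  0.4]
tool axes in jig
 [[-0.908 -0.002  0.419]
 [-0.     1.     0.004]
 [-0.419  0.004 -0.908]]
(-97,0,20) dp cm [0.42 0.44 0.13]
(-40,0,20) dp cm [-4.76  0.43  2.52]
```

View pics/d1.png

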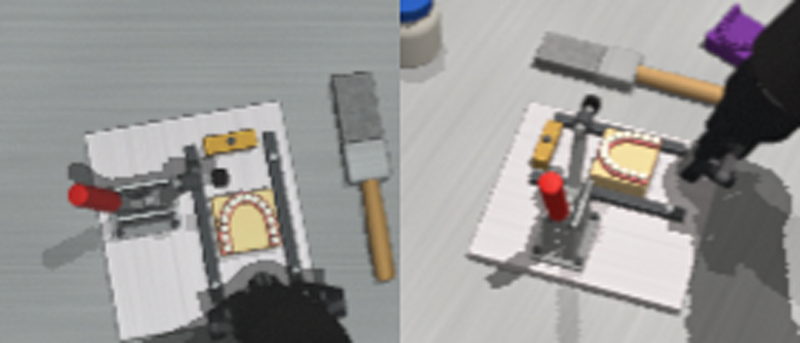

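The gripper sits in the channel mouth behind the cream cast (left panel, about (275,300)). The path to the stop is clear. Pushing.

Request:
arm_command([
  {"dp": [0.1,0.4,0.2],"dr": [0,0,0],"grip": 0},
  {"dp": [-0.45,0,0.21],"dr": [0,0,0],"grip": 0},
  {"dp": [-0.45,0,0.21],"dr": [0,0,0],"grip": 0},
  {"dp": [-0.45,0,0.21],"dr": [0,0,0],"grip": 0},
  {"dp": [-0.45,0,0.21],"dr": [0,0,0],"grip": 0},
  {"dp": [-0.45,0,0.21],"dr": [0,0,0],"grip": 0},
  {"dp": [-0.45,0,0.21],"dr": [0,0,0],"grip": 0},
  {"dp": [-0.45,0,0.21],"dr": [0,0,0],"grip": 0},
  {"dp": [-0.45,0,0.21],"dr": [0,0,0],"grip": 0},
])

```text
time_s: 4.5
position: [0.4646, -0.0555, 0.0213]
eef_rot: [0.213, -0.085, 0.973, 0.022]
wrist_force: [-1.5, -0.6, 0.6]
gripper_width: -0.0
gripper_force: 0.8
```

```bash
python3 d.py "(-40,0,20)"
```

```text
t 4.5 jig mm [-51.8  -0.9  21.3] F jig [-1.6 -0.3  0.6]
tool axes in jig
 [[-0.908 -0.003  0.418]
 [-0.     1.     0.007]
 [-0.418  0.007 -0.908]]
(-40,0,20) dp cm [-1.02  0.09  0.61]
```

Request:
arm_command([
  {"dp": [-0.27,0,0.13],"dr": [0,0,0],"grip": 0},
  {"dp": [-0.27,0,0.13],"dr": [0,0,0],"grip": 0},
  {"dp": [-0.27,0,0.13],"dr": [0,0,0],"grip": 0},
  {"dp": [-0.27,0,0.13],"dr": [0,0,0],"grip": 0},
  {"dp": [0,0,0],"dr": [0,0,0],"grip": 0},
])

```text
time_s: 5.0
position: [0.4762, -0.0533, 0.021]
eef_rot: [0.213, -0.085, 0.973, 0.022]
wrist_force: [0.4, -0.1, 0.5]
gripper_width: 0.0002
gripper_force: 0.0
```

Request:
arm_command([
  {"dp": [-0.18,0,0.08],"dr": [0,0,0],"grip": 0},
  {"dp": [-0.18,0,0.08],"dr": [0,0,0],"grip": 0},
  {"dp": [-0.18,0,0.08],"dr": [0,0,0],"grip": 0},
])

```text
time_s: 5.3
position: [0.4818, -0.0523, 0.021]
eef_rot: [0.213, -0.085, 0.973, 0.022]
wrist_force: [-1.5, -0.5, -0.6]
gripper_width: 0.0002
gripper_force: 0.5
```

```bash
python3 d.py; python3 e.py d2
```

```text
t 5.3 jig mm [-34.3  -0.8  21. ] F jig [-1.5 -0.2 -0.6]
tool axes in jig
 [[-0.908 -0.003  0.418]
 [-0.     1.     0.008]
 [-0.418  0.007 -0.908]]
```

View pics/d2.png

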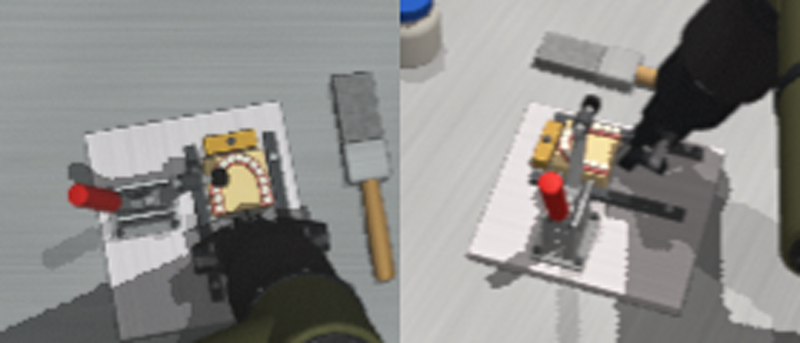

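The cast has advanced almost to the brass stop: cast front at about (235,152) and stop at (232,140) in the left panel. A few millimetres remain.

Request:
arm_command([
  {"dp": [-0.14,0,0.06],"dr": [0,0,0],"grip": 0},
  {"dp": [-0.14,0,0.06],"dr": [0,0,0],"grip": 0},
])

```text
time_s: 5.6
position: [0.4848, -0.0518, 0.0211]
eef_rot: [0.213, -0.085, 0.973, 0.022]
wrist_force: [-0.7, -0.8, -0.3]
gripper_width: 0.0001
gripper_force: 0.4
```

Request:
arm_command([
  {"dp": [-0.14,0,0.06],"dr": [0,0,0],"grip": 0},
  {"dp": [-0.09,0,0.04],"dr": [0,0,0],"grip": 0},
])

```text
time_s: 5.8
position: [0.4866, -0.0515, 0.0209]
eef_rot: [0.212, -0.085, 0.973, 0.022]
wrist_force: [-14.7, 1.1, 8.4]
gripper_width: -0.0
gripper_force: 7.0
```

```bash
python3 d.py
```

```text
t 5.8 jig mm [-29.4  -0.9  20.9] F jig [-14.3   3.6   8.4]
tool axes in jig
 [[-0.909 -0.003  0.417]
 [-0.     1.     0.007]
 [-0.417  0.007 -0.909]]
```

The wrist force jumped from about 1.5 N to 15 N while the tool stopped, so the cast is home. Backing off and going up.

Request:
arm_command([
  {"dp": [0,0,0],"dr": [0,0,0],"grip": 0},
  {"dp": [0.45,0,-0.21],"dr": [0,0,0],"grip": 0},
  {"dp": [1.0,0,-0.46],"dr": [0,0,0],"grip": 0},
  {"dp": [1.8,0,-0.8],"dr": [0,0,0],"grip": 0},
  {"dp": [0,0,-4.5],"dr": [0,0,0],"grip": 0},
  {"dp": [0,0,-4.5],"dr": [0,0,0],"grip": 0},
  {"dp": [0,0,-4.5],"dr": [0,0,0],"grip": 0},
  {"dp": [0,0,-4.5],"dr": [0,0,0],"grip": 0},
  {"dp": [0,0,-4.5],"dr": [0,8.2,0],"grip": 0},
  {"dp": [0,0,-2],"dr": [0,8.2,0],"grip": 0},
  {"dp": [0,0,0],"dr": [0,8.2,0],"grip": 0},
  {"dp": [0,0,0],"dr": [0,0,0],"grip": 0},
])

```text
time_s: 7.0
position: [0.3558, -0.0755, 0.2409]
eef_rot: [-0.006, -0.088, 0.996, 0.003]
wrist_force: [-0.1, 0.2, -2.1]
gripper_width: 0.0005
gripper_force: 0.0
```

```bash
python3 d.py "(-6,105,240)" "(-6,105,143)"; python3 e.py d3
```

```text
t 7.0 jig mm [-162.4   -2.   240.9] F jig [-0.   0.2 -2.1]
tool axes in jig
 [[-1.    -0.003 -0.012]
 [-0.003  1.     0.006]
 [ 0.012  0.006 -1.   ]]
(-6,105,240) dp cm [-15.67  10.66  -0.03]
(-6,105,143) dp cm [-15.79  10.59   9.67]
```

View pics/d3.png

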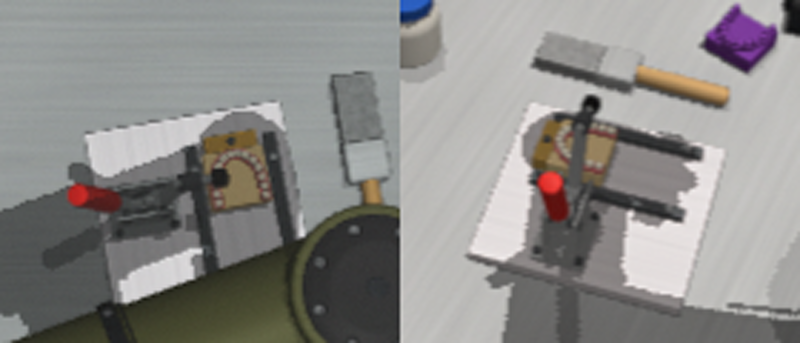

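The cast now touches the stop (left panel, about (232,150)). The clamp is still open and the red handle top is at about (78,196). Going in between the clamp arm and the handle.

Request:
arm_command([
  {"dp": [-3.1,2.1,0],"dr": [0,0,0],"grip": 0},
  {"dp": [-3.1,2.1,0],"dr": [0,0,0],"grip": 0},
  {"dp": [-3.1,2.1,0],"dr": [0,0,0],"grip": 0},
  {"dp": [-3.1,2.1,0],"dr": [0,0,0],"grip": 0},
  {"dp": [-3.2,2.2,0],"dr": [0,0,0],"grip": 0},
  {"dp": [0,0,2.0],"dr": [0,0,0],"grip": 0},
  {"dp": [0,0,2.0],"dr": [0,0,0],"grip": 0},
  {"dp": [0,0,0],"dr": [0,0,0],"grip": 0},
])

```text
time_s: 7.9
position: [0.4877, 0.0553, 0.2043]
eef_rot: [0.001, -0.088, 0.996, 0.004]
wrist_force: [-0.0, -0.6, 0.2]
gripper_width: 0.0002
gripper_force: 0.0
```

```bash
python3 d.py "(-6,105,143)"; python3 e.py d4
```

```text
t 7.9 jig mm [-10.  104.2 204.3] F jig [-0.1 -0.6  0.2]
tool axes in jig
 [[-1.    -0.004  0.002]
 [-0.004  1.     0.007]
 [-0.002  0.007 -1.   ]]
(-6,105,143) dp cm [-0.39  0.04  6.14]
```

View pics/d4.png

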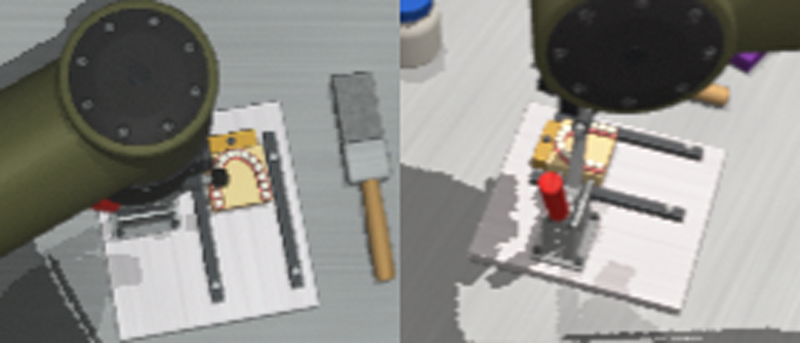

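The gripper is over the gap with the red handle on its +y side (left panel, about (100,205)) and the cast still home. Descending.

Request:
arm_command([
  {"dp": [-0.1,0,1.5],"dr": [0,0,0],"grip": 0},
  {"dp": [-0.1,0,1.5],"dr": [0,0,0],"grip": 0},
  {"dp": [-0.1,0,1.5],"dr": [0,0,0],"grip": 0},
  {"dp": [-0.1,0,1.5],"dr": [0,0,0],"grip": 0},
  {"dp": [0,0,0],"dr": [0,0,0],"grip": 0},
])

```text
time_s: 8.5
position: [0.4919, 0.0561, 0.1423]
eef_rot: [-0.001, -0.088, 0.996, 0.003]
wrist_force: [-0.1, -0.0, -0.6]
gripper_width: -0.0001
gripper_force: 0.0
```

```bash
python3 d.py; python3 -c "
import numpy as np
for e in np.arange(1.25,-.01,-.125):
    print(round(1.25-e,2),np.round([110+82*np.cos(e)-10*np.sin(e),62+82*np.sin(e)+10*np.cos(e)],1))"
```

```text
t 8.5 jig mm [ -5.7 104.3 142.3] F jig [-0.1 -0.  -0.6]
tool axes in jig
 [[-1.    -0.003 -0.002]
 [-0.003  1.     0.006]
 [ 0.002  0.006 -1.   ]]
0.0 [126.4 143. ]
0.12 [136.3 140.3]
0.25 [145.9 136.4]
0.38 [154.9 131.3]
0.5 [163.2 125.2]
0.62 [170.6 118.1]
0.75 [177.2 110.1]
0.88 [182.6 101.3]
1.0 [187.  92.]
1.12 [190.1  82.1]
1.25 [192.  72.]
```

Request:
arm_command([
  {"dp": [0,0.5,0],"dr": [0,0,0],"grip": 0},
  {"dp": [0,0.5,0],"dr": [0,0,0],"grip": 0},
  {"dp": [0,0.5,0.15],"dr": [0,0,0],"grip": 0},
  {"dp": [0,0.5,0.15],"dr": [0,0,0],"grip": 0},
  {"dp": [0,0.5,0.2],"dr": [0,0,0],"grip": 0},
  {"dp": [0,0.5,0.2],"dr": [0,0,0],"grip": 0},
  {"dp": [0,0.45,0.25],"dr": [0,0,0],"grip": 0},
  {"dp": [0,0.45,0.25],"dr": [0,0,0],"grip": 0},
  {"dp": [0,0.4,0.3],"dr": [0,0,0],"grip": 0},
  {"dp": [0,0.4,0.3],"dr": [0,0,0],"grip": 0},
])

```text
time_s: 9.5
position: [0.4849, 0.1032, 0.1277]
eef_rot: [0.001, -0.088, 0.996, 0.003]
wrist_force: [0.5, -0.5, 1.1]
gripper_width: 0.0003
gripper_force: 0.6
```

```bash
python3 d.py; python3 e.py d5
```

```text
t 9.5 jig mm [ -4.5 151.9 127.7] F jig [ 0.4 -0.5  1.1]
tool axes in jig
 [[-1.    -0.003  0.003]
 [-0.003  1.     0.007]
 [-0.003  0.007 -1.   ]]
```

View pics/d5.png

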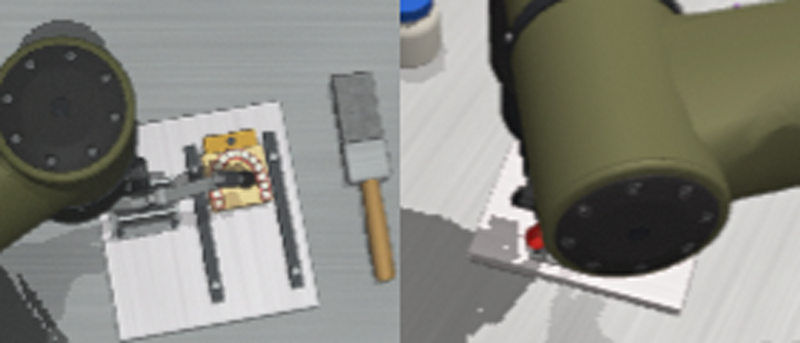

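The clamp arm is swinging down over the cast (left panel, (235,178)), and the cast is still at the stop. Continuing.

Request:
arm_command([
  {"dp": [0,0.4,0.45],"dr": [0,0,0],"grip": 0},
  {"dp": [0,0.4,0.45],"dr": [0,0,0],"grip": 0},
  {"dp": [0,0.3,0.45],"dr": [0,0,0],"grip": 0},
  {"dp": [0,0.3,0.45],"dr": [0,0,0],"grip": 0},
  {"dp": [0,0.3,0.45],"dr": [0,0,0],"grip": 0},
  {"dp": [0,0.3,0.45],"dr": [0,0,0],"grip": 0},
  {"dp": [0,0.2,0.45],"dr": [0,0,0],"grip": 0},
  {"dp": [0,0.2,0.45],"dr": [0,0,0],"grip": 0},
  {"dp": [0,0.1,0.45],"dr": [0,0,0],"grip": 0},
])

```text
time_s: 10.5
position: [0.481, 0.1283, 0.0882]
eef_rot: [0.002, -0.088, 0.996, 0.004]
wrist_force: [-1.1, 0.9, 6.7]
gripper_width: 0.0002
gripper_force: 2.9
```

```bash
python3 d.py
```

```text
t 10.5 jig mm [ -4.1 177.3  88.2] F jig [-1.   1.   6.7]
tool axes in jig
 [[-1.    -0.004  0.004]
 [-0.004  1.     0.007]
 [-0.004  0.007 -1.   ]]
```

Contact force is 6.7 N, as expected near dead centre. Continuing down.

Request:
arm_command([
  {"dp": [0,0.1,0.4],"dr": [0,0,0],"grip": 0},
  {"dp": [0,0.1,0.4],"dr": [0,0,0],"grip": 0},
  {"dp": [0,0,0.4],"dr": [0,0,0],"grip": 0},
  {"dp": [0,0,0.4],"dr": [0,0,0],"grip": 0},
])

```text
time_s: 10.9
position: [0.4802, 0.1297, 0.0713]
eef_rot: [0.001, -0.088, 0.996, 0.003]
wrist_force: [-7.9, 1.2, 21.0]
gripper_width: -0.0003
gripper_force: 11.3
```

```bash
python3 d.py
```

```text
t 10.9 jig mm [ -4.6 178.8  71.3] F jig [-7.6  2.6 21. ]
tool axes in jig
 [[-1.    -0.003  0.002]
 [-0.003  1.     0.006]
 [-0.002  0.006 -1.   ]]
```

The force rose to 21 N at z = 71 mm, which is the level position (72 mm expected), so the handle is on its stop. Lifting off and looking.

Request:
arm_command([
  {"dp": [0,0,-0.5],"dr": [0,0,0],"grip": 0},
  {"dp": [0,0,-3],"dr": [0,0,0],"grip": 0},
  {"dp": [0,0,-4.5],"dr": [0,0,0],"grip": 0},
  {"dp": [0,0,-4.5],"dr": [0,0,0],"grip": 0},
  {"dp": [4,0,-3],"dr": [0,0,0],"grip": 0},
  {"dp": [4,3,0],"dr": [0,0,0],"grip": 0},
  {"dp": [2,4.5,0],"dr": [0,0,0],"grip": 0},
  {"dp": [0,4.5,0],"dr": [0,0,0],"grip": 0},
  {"dp": [0,4.5,0],"dr": [0,0,0],"grip": 0},
  {"dp": [0,4.5,0],"dr": [0,0,0],"grip": 0},
  {"dp": [0,4,0],"dr": [0,0,0],"grip": 0},
  {"dp": [0,0,0],"dr": [0,0,0],"grip": 0},
])

```text
time_s: 12.1
position: [0.3365, 0.3602, 0.2258]
eef_rot: [-0.0, -0.089, 0.996, 0.002]
wrist_force: [0.2, -0.4, -0.4]
gripper_width: 0.0
gripper_force: 0.0
```

```bash
python3 d.py; python3 e.py d6
```

```text
t 12.1 jig mm [-106.6  430.6  225.8] F jig [ 0.1 -0.4 -0.4]
tool axes in jig
 [[-1.    -0.006 -0.   ]
 [-0.006  1.     0.004]
 [ 0.     0.004 -1.   ]]
```

View pics/d6.png

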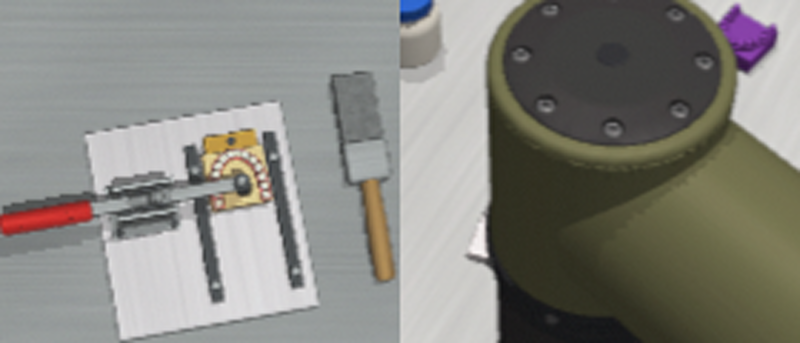

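The red handle lies level (left panel, 0–90, 218), the arm is over the cast at (240,183), and the cast is against the stop. I'll check the handle's length numerically, then hand in.

```bash
python3 - <<'E'
from h import *
p=np.load('jig.npy');c,s=np.cos(p[2]),np.sin(p[2])
im=grab_frame('top').astype(int);m=(im[...,0]>120)&(im[...,1]<70)&(im[...,2]<70);m[:, 320:]=0;m[:200]=0;m[300:]=0;m[:,:240]=0
print('red left col',np.where(m)[1].min())
for e in(0,.1,.25):
    y=.11+.115*np.cos(e);print(e,proj('top',[p[0]-.006*c-y*s,p[1]-.006*s+y*c,.062+.115*np.sin(e)]))
print(close_job())
E
```

```text
red left col 270
0 [[269.31831623 268.6520699 ]]
0.1 [[269.18566726 268.0498838 ]]
0.25 [[269.81518041 266.9989975 ]]
the job is handed in; nothing more can be done
None
```

The cream cast is home against the brass stop (felt at about 15 N with the clamp open), the toggle clamp stayed down when I let go, with its pad over the cast, nothing else was touched, and the job was handed in at about 12 s; the lock rests on the handle reaching its level stop at 21 N, since the final picture check could not tell its exact angle.

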